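# Clear the board tester: weight to its pocket, cassette out by its catches

## Task

The test is finished: take the square-footed hold-down weight off the grey test cassette and set it down, without dropping it, fully home in the one pocket of the weight rack that it fits, and let go of it. Then pinch the cassette's two side catches together with the fingers, lift the cassette straight up out of its dock, and finish while holding it, catches still pinched, level and still, about 15 cm above where it sat. Leave all the other things where they are.

Things in the scene. Friction and masses are not known exactly. Their poses are not given: they have to be found in the camera images.
- square_weight: Steel hold-down weight, about 0.36 kg (varies by 20 %), standing on the cassette's top at the start. Square foot 40 x 40 mm, 22 mm high, and on it an upright dark bar grip, 36 mm along the weight's x, 20 mm along its y (pinch it along y), from 22 to 56 mm height. Origin: centre of its underside; z up.
- square_holder_hole0 (a point): Centre of the mouth of the square pocket, 44 x 44 mm (sides along the point's x and y), 12 mm deep, in a grey block 84 x 84 x 18 mm on the 4 mm rack plate: mouth 22 mm, pocket floor 10 mm above the bench. z up. The square weight goes in here, sides parallel (any quarter turn). The three blocks swap places; neighbours are 110 mm apart.
- round_holder_hole0 (a point): Centre of the mouth of the round pocket, 44 mm across, 12 mm deep, in an equal block: empty, too small for the square foot.
- oblong_holder_hole0 (a point): Centre of the mouth of the oblong pocket, 64 x 30 mm, 12 mm deep, in an equal block: the oblong weight stands in it.
- dock: Fixed test dock: base plate 150 (x) x 100 (y) x 6 mm with an aluminium well, 116 x 80 mm outside, whose walls end 28 mm above the bench. A lip on each long (y) side holds down a tooth of the cassette's catches. Origin: centre of its underside, on the bench; z up.
- cassette: Grey plastic test cassette, 0.33 kg (+-20 %), 100 (x) x 44 (y) x 70 mm high, standing in the dock with 1.5 mm play to each side, axes along the dock's, underside 6 mm above the bench. No handle, ends too far apart to grip: lift it by its catches. It is hooked down until both are pressed in by over 4 mm; fully in they clear the lips by 3 mm. Origin: centre of its underside.
- catch_left_pad (a point): Middle of the outer face of the black finger pad of the catch on the cassette's +y side. The pad's face is 26 mm (x) x 30 mm (z), from 38 to 68 mm above the cassette's underside (44 to 74 mm above the bench while docked), and lies 32 mm from the cassette's middle plane when out, 25 mm when fully in: over both pads 64 mm, pinched 50 mm.
- catch_right_pad (a point): The same for the catch on the cassette's -y side.
- catch_left (a joint): Travel of the left catch, m: 0 out, 0.007 fully pressed in. Spring: about 2 N to start, 5.5 N fully in; it springs out again when let go. Pinch with 20 N or more so that both are fully in and carry the cassette by friction.
- catch_right (a joint): The same for the right catch.
- round_weight: Bystander: a weight like the square one but with a round foot, 40 mm across, on the bench. Origin: centre of its underside; z up.
- oblong_weight: Bystander: a weight like the square one but with an oblong foot 60 (x) x 26 mm, standing in the oblong pocket. Origin: centre of its underside; z up.
- screwdriver: Bystander: screwdriver, 170 mm long, lying on the bench left of the rack.
- brush: Bystander: small brush lying on the bench.
- housing: Bystander: open white plastic housing, 120 x 85 x 50 mm.
- spool: Bystander: reel, 60 mm across, 40 mm high.
- jar: Bystander: white jar, 50 mm across, 70 mm high.
Not all that is in view belongs to the job. What is shaped like the part that bears square_holder_hole0 but orange or yellow is not meant.

How it is judged (in metres and radians):
On the way, in this order (a step that is already met when the one before it is completed fails the run):
1. the square weight stands fully home in the square pocket, let go, the cassette still seated in its dock (horizontal distance between square_weight and square_holder_hole0 below 0.005 m and z of square_weight in the frame of square_holder_hole0 below -0.009 m and angle between square_weight's own z axis and vertical below 0.08 rad and contact force between the fingers and square_weight below 0.1 N and linear speed of square_weight below 0.03 m/s and z of cassette in the frame of dock below 0.012 m), for 0.2 s.
2. the cassette, both catches pinched, is lifted clear of the dock (z of cassette in the frame of dock above 0.09 m and horizontal distance between cassette and dock below 0.1 m and angle between cassette's own z axis and vertical below 0.2 rad and value of joint each of catch_left, catch_right above 0.004 m and contact force between the fingers and cassette above 2 N and contact force between cassette and dock below 0.1 N), for 0.2 s.
At the end, for the whole second after the job is handed in: Square weight untouched, upright, over 9 mm deep in the square pocket, within 5 mm of its centre. Fingers hold the cassette (over 2 N): both catches in by over 4 mm, underside over 90 mm above the dock's, within 100 mm of it sideways, level within 0.2 rad, still (0.03 m/s, 0.2 rad/s), off the dock (all of step 2 and horizontal distance between square_weight and square_holder_hole0 below 0.005 m and z of square_weight in the frame of square_holder_hole0 below -0.009 m and angle between square_weight's own z axis and vertical below 0.08 rad and contact force between the fingers and square_weight below 0.1 N and linear speed of each of square_weight, cassette below 0.03 m/s and angular speed of cassette below 0.2 rad/s); the arm keeps its last pose, push and grip.
It fails at once if a bystander is moved by more than 20 mm (distance of any of round_weight, oblong_weight, screwdriver, brush, housing, spool, jar from where it was at the start of the episode above 0.02 m).
It fails at once if the square weight is dropped (falls at over 0.7 m/s) (linear speed of square_weight above 0.7 m/s and contact force between the fingers and square_weight below 0.05 N).
It also fails if it takes over 58 s, if anything falls off the work surface, if the arm or the gripper's body presses on something with over 40 N, if the wrist force passes 120 N, or if a joint passes its speed limit or range.

## Robot

A 6-joint arm with a two-finger parallel gripper is mounted at the origin on the work surface. World frame = base frame: x ahead of the robot, y to its left, z up, the work surface at z = 0. Lengths are in mm, angles in degrees, forces in N, time in s.
With the tool pointing down it reaches from about 325 to 925 mm from the base axis. Payload 3.1 kg.
Tool frame: the origin (TCP) lies at the very end of the fingers, on their centre line; the grasp point (between the pads) lies grasp_offset behind it (grasp_offset is the distance from the TCP to the grasp point, in mm); z points along the fingers, y is the line along which they close (so a half turn about z gives the same grasp; the last joint's range is limited). The gripper opens to 85 mm and grips with 20 to 120 N. Pads are 22 mm wide; open, the fingers measure 114 mm over their backs; the gripper's body (76 mm by 85 mm) begins 54 mm behind the grasp point. The pads swing forward as they close: fully open they stand 13 mm farther back than shut.
Start: joints at [-78.793, 12.427, 92.441, -0, 75.132, -6.429], TCP at [189.373, -595.632, 231.3] pointing down, gripper open.
Joint ranges: [-157.48, 157.48], [-44.54, 120.13], [17.64, 146.25], [-64.5, 244.5], [7.68, 150.69], [-147.95, 147.95]. Speed limits (degrees/s): [159.86, 159.86, 180, 180, 180, 180].

## Interface

Orientations are given as [roll, pitch, yaw] about the fixed x, y, z axes, in that order (R = Rz(yaw) Ry(pitch) Rx(roll)).
In Python, from station import * gives the robot as it stands. Calls block until the motion is done:
- goto(position, orientation): joint-space move of the TCP to a pose.
- move_l(position, attitude=None, speed=150): straight line of the TCP; attitude=None keeps the orientation; speed is the mean speed in mm/s.
- move_j(angles): joint-space move.
- grip(opening, squeeze=None): finger opening in mm; squeeze is the grip in N (None keeps the last); returns when the fingers have stopped.
- wait(seconds).
- solve_ik(position, orientation): joint angles nearest the present ones, or None.
- get_obs(): the state.
- get_image(name): name is "side" or "top"; returns the picture (480x640x3 uint8, red, green, blue); there is no depth.
- get_calibration(name): a dict with "fx", "fy", "cx", "cy" (pixels), "R" (3x3) and "t" (3): a world point X has camera coordinates R X + t. Camera axes: x right, y down, z forward; pixel columns grow to the right and rows downward; lengths in mm; the calibration is good to about 2 mm. A picture is of the moment at which its call begins. get_calibration takes no time and is no camera call.
A pose or a line that the arm cannot do raises Unreachable and nothing moves.
- sign_off(): hands the job in; it is judged then, once.
Trained networks look in the newest picture that a camera, given by its name, has taken for a name from the list of things; names that differ only in an ending like _2 or _b are one class to them, and where a whole thing is asked for, a point or a joint stands for the part that bears it (a point fixed in the world has none). Each returns a list of dicts, best first, with "score" (0 to 1); they miss things now and then, are a little off and sometimes report something else, mostly with a low value. They report only what shows in the picture. A call takes as long as a camera call. They do not tell look-alikes from the thing itself.
- spot_in(name, camera): "extent" ([centre column, centre row, width, height] in pixels, round what is visible of it).
- regions_of(name, camera): "region" (480x640 bool, what is visible of it) and "extent" ([centre column, centre row, width, height] in pixels, round what is visible of it).
The state is a dict: "t": time; "joint_pos": joint angles; "qvel": joint speeds; "effort": joint torques, N m; "tcp_pos": TCP position; "ee_rot": TCP orientation; "wrist_force": force on the tool from outside, world axes, zero at the start; "moment": the same for the moment, N m; "grip_width": finger opening in mm; "grip_force": force on a finger pad.
Only numpy, scipy, OpenCV 4.12 (cv2) and the standard library are available. Lean on these libraries where they do the work, as an engineer would, in place of code of your own. Each camera call takes 0.05 s, during which the arm holds its last target. There are 200 camera calls.

## Working session

There is one attempt and no reset: what is moved stays moved. The work goes in short steps, each a Python script; the robot and the scene stay as the last script left them, time stands still between calls to the robot, and variables do not carry over. Pictures are saved under pics/ and viewed, at most 10 in all, crops included, and the job is handed in when it is done.

```bash
ls; mkdir -p pics
python3 - <<'E'
from station import *
import cv2,numpy as np
for c in("top","side"):
    im=get_image(c); cv2.imwrite(f"pics/{c}0.png",im[:,:,::-1])
    k=get_calibration(c); print(c,{a:np.round(k[a],3).tolist() for a in k}, (-np.array(k["R"]).T@np.array(k["t"])).round(0))
    for n in("square_weight","square_holder_hole0","round_holder_hole0","oblong_holder_hole0","dock","cassette","catch_left_pad","catch_right_pad"):
        print(n,[(round(d["score"],2),np.round(d["extent"]).tolist()) for d in spot_in(n,c)[:4]])
o=get_obs();print(o["t"],o["tcp_pos"],o["ee_rot"],o["grip_width"],grasp_offset)
E
```

```text
pics
top {'fx': 579.997, 'fy': 579.997, 'cx': 311.953, 'cy': 235.933, 'R': [[-0.028, -1.0, 0.015], [-0.993, 0.026, -0.112], [0.112, -0.018, -0.994]], 't': [1.149, 566.627, 1318.713]} [ 415.   10. 1374.]
square_weight [(0.9, [379.0, 271.0, 17.0, 20.0])]
square_holder_hole0 [(0.9, [172.0, 268.0, 40.0, 40.0]), (0.87, [131.0, 183.0, 43.0, 38.0]), (0.7, [183.0, 340.0, 44.0, 49.0]), (0.67, [259.0, 338.0, 51.0, 50.0])]
round_holder_hole0 [(0.95, [267.0, 246.0, 44.0, 43.0]), (0.7, [220.0, 257.0, 13.0, 23.0])]
oblong_holder_hole0 [(0.59, [220.0, 258.0, 45.0, 44.0])]
dock [(0.93, [372.0, 272.0, 56.0, 72.0])]
cassette [(0.82, [375.0, 270.0, 32.0, 46.0]), (0.64, [103.0, 270.0, 10.0, 60.0])]
catch_left_pad [(0.45, [363.0, 266.0, 6.0, 9.0])]
catch_right_pad [(0.64, [362.0, 267.0, 7.0, 15.0])]
side {'fx': 473.433, 'fy': 473.433, 'cx': 314.572, 'cy': 237.883, 'R': [[-0.877, -0.481, 0.01], [-0.321, 0.569, -0.758], [0.358, -0.667, -0.653]], 't': [493.729, 229.171, 1166.234]} [ 88. 886. 930.]
square_weight [(0.88, [365.0, 208.0, 19.0, 22.0])]
square_holder_hole0 [(0.97, [369.0, 314.0, 36.0, 35.0]), (0.85, [176.0, 336.0, 54.0, 42.0]), (0.78, [342.0, 362.0, 43.0, 39.0]), (0.73, [274.0, 337.0, 43.0, 40.0])]
round_holder_hole0 [(0.64, [302.0, 276.0, 38.0, 31.0])]
oblong_holder_hole0 [(0.72, [289.0, 304.0, 43.0, 31.0])]
dock [(0.68, [356.0, 239.0, 47.0, 37.0])]
cassette [(0.82, [364.0, 220.0, 33.0, 31.0])]
catch_left_pad []
catch_right_pad [(0.33, [356.0, 238.0, 48.0, 34.0])]
0.9 [ 189.35324801 -595.63707354  231.3277666 ] [1.79998665e+02 1.10608037e-03 1.76368523e+01] 85.40783682682293 18.700000000000003
```

Run:
```python
import cv2,numpy as np
a=cv2.imread("pics/top0.png")[150:390,90:430]
cv2.imwrite("pics/topc.png",cv2.resize(a,(800,565),interpolation=cv2.INTER_CUBIC))
b=cv2.imread("pics/side0.png")[170:400,130:430]
cv2.imwrite("pics/sidec.png",cv2.resize(b,(780,598),interpolation=cv2.INTER_CUBIC))
```

```text
(no output)
```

View pics/topc.png

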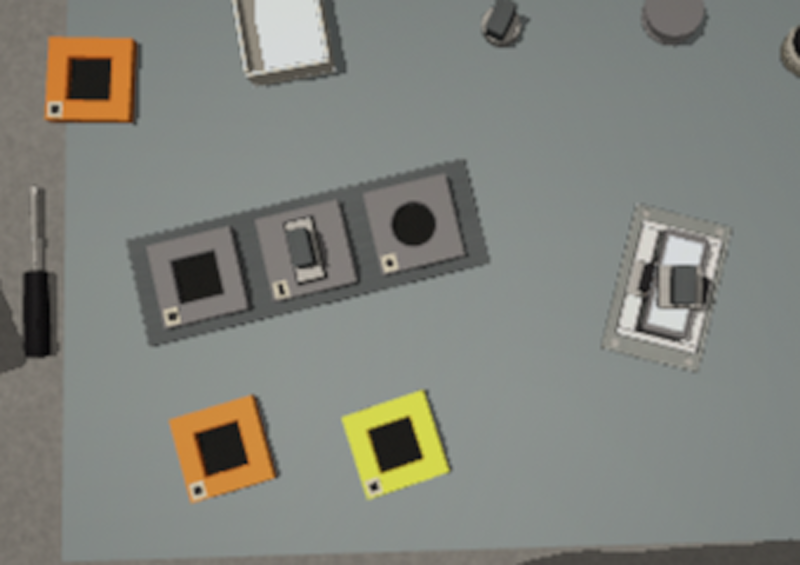

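View pics/sidec.png

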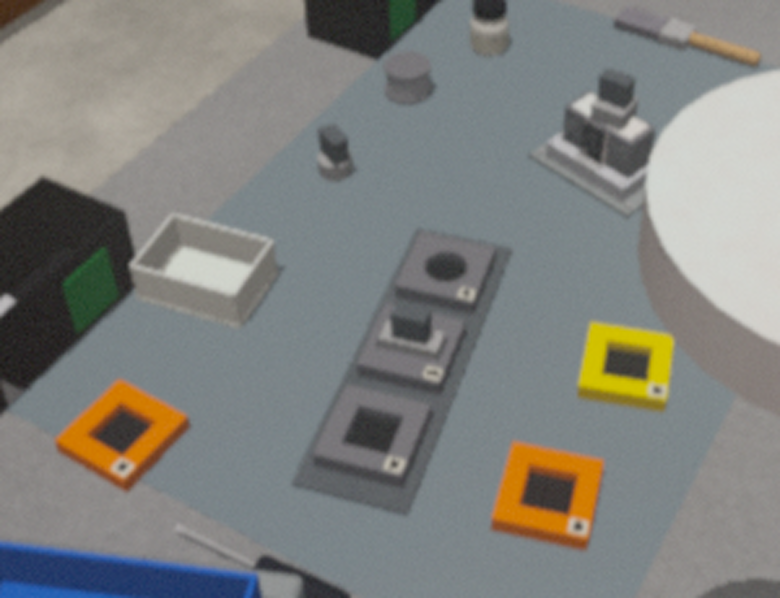

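Top crop (scale 2.353, offset 90,150): the grey block with the square pocket is at full pixel (173,268) in top and about (274,337) in side. Look-alikes are orange (131,183), orange (183,340) and yellow (258,338). The grey blocks at (220,257) and (267,246) are the oblong and round ones. The weight is on the cassette at (379,271). I choose the grey block at (173,268).

```bash
cat > h.py <<'E'
from station import *
import cv2,numpy as np
from scipy.optimize import minimize
K={c:{a:np.array(v) for a,v in get_calibration(c).items()} for c in("top","side")}
def proj(c,X):
    k=K[c];P=np.atleast_2d(X)@k["R"].T+k["t"]
    return np.c_[k["fx"]*P[:,0]/P[:,2]+k["cx"],k["fy"]*P[:,1]/P[:,2]+k["cy"]]
def back(c,uv,z):
    k=K[c];uv=np.atleast_2d(uv).astype(float)
    d=np.c_[(uv[:,0]-k["cx"])/k["fx"],(uv[:,1]-k["cy"])/k["fy"],np.ones(len(uv))]@k["R"]
    o=-k["R"].T@k["t"];return o+d*((z-o[2])/d[:,2])[:,None]
def box(lx,ly,z0,z1):
    return np.array([[sx*lx/2,sy*ly/2,z] for sx in(-1,1) for sy in(-1,1) for z in(z0,z1)])
def place(B,x,y,yaw):
    c,s=np.cos(np.radians(yaw)),np.sin(np.radians(yaw))
    return B@np.array([[c,s,0],[-s,c,0],[0,0,1]])+[x,y,0]
def render(c,boxes,p,z,S=4):
    m=np.zeros((480*S,640*S),np.uint8)
    for B in boxes:
        u=(proj(c,place(B,*p)+[0,0,z])+.5)*S-.5
        cv2.fillConvexPoly(m,cv2.convexHull(np.round(u).astype(np.int32)),1)
    return cv2.resize(m.astype(np.float32),(640,480),interpolation=cv2.INTER_AREA)
def fit(masks,boxes,z,p0,dstep=(4,4,8)):
    def f(p): return sum(1-np.minimum(r:=render(c,boxes,p,z),m).sum()/np.maximum(r,m).sum() for c,m in masks.items())
    r=minimize(f,p0,method="Nelder-Mead",options=dict(initial_simplex=np.array([p0]+[np.array(p0)+np.eye(3)[i]*dstep[i] for i in range(3)]),xatol=.1,fatol=1e-4))
    return r.x.round(1),round(r.fun,3)
WEIGHT=[box(40,40,0,22),box(36,20,22,56)]
E
cat > m.py <<'E'
from h import *
M={}
im={}
for c in("top","side"):
    im[c]=get_image(c)
    for n in("square_weight","dock","cassette"):
        r=regions_of(n,c); M[c,n]=r[0]["region"].astype(np.float32); print(c,n,r[0]["score"],np.round(r[0]["extent"],1),M[c,n].sum())
print("weight guess",back("top",[379,268],132))
for cs in(("top",),("side",),("top","side")):
    for y0 in(-10,-55,35): print(cs,fit({c:M[c,"square_weight"] for c in cs},WEIGHT,76,[*back("top",[379,268],132)[0,:2],y0]))
# dock outline
for nm in("dock",):
    m=((M["top","dock"]+M["top","cassette"]+M["top","square_weight"])>0).astype(np.uint8)
    ct=max(cv2.findContours(m,0,1)[0],key=len)[:,0]
    P=back("top",ct,6)[:,:2].astype(np.float32);print("dock rect",cv2.minAreaRect(P))
    print(fit({"top":m.astype(np.float32)},[box(150,100,0,6),box(116,80,6,28),box(100,44,6,76)],0,[*cv2.minAreaRect(P)[0],-15]))
# pocket
for c,(u,v) in(("top",(173,268)),("side",(274,337))):
    g=cv2.cvtColor(im[c],cv2.COLOR_RGB2GRAY).astype(float)
    w=g[v-16:v+17,u-16:u+17];lo=np.percentile(w,2);hi=np.median(w);print(c,lo,hi)
    b=(w<(lo+hi)/2).astype(np.uint8);n,L,st,ce=cv2.connectedComponentsWithStats(b)
    i=L[16,16];k=cv2.dilate((L==i).astype(np.uint8),np.ones((3,3)))
    s=k*np.clip((hi-w)/(hi-lo),0,1);yy,xx=np.mgrid[v-16:v+17,u-16:u+17]
    cen=[(s*xx).sum()/s.sum(),(s*yy).sum()/s.sum()]
    F=np.zeros((480,640),np.float32);F[v-16:v+17,u-16:u+17]=s
    print("pocket",c,cen,back(c,cen,22),fit({c:F},[box(44,44,0,.1)],22,[*back(c,cen,22)[0,:2],10]))
a=im["top"][235:310,335:415];b=im["side"][180:255,330:410]
cv2.imwrite("pics/cl.png",cv2.resize(np.hstack([a,b]),(800,375),interpolation=cv2.INTER_CUBIC)[:,:,::-1])
E
python3 m.py
```

```text
top square_weight 0.66 [377.  273.6  19.7  15.6] 356.0
top dock 0.96 [372.2 274.7  50.2  70.2] 1538.0
top cassette 0.9 [375.9 270.4  30.2  51.2] 779.0
side square_weight 0.55 [363.6 207.2  18.4  25.7] 305.0
side dock 0.83 [355.  238.   49.7  35.8] 549.0
side cassette 0.56 [362.8 221.3  34.7  34.7] 614.0
weight guess [[ 482.23538173 -154.16125432  132.        ]]
('top',) (array([ 477.9, -157.3,   -1.6]), np.float64(0.066))
('top',) (array([ 477.5, -157. ,   -2.5]), np.float64(0.069))
('top',) (array([ 477.8, -157.5,   87.2]), np.float64(0.104))
('side',) (array([ 478.9, -155.8,    2.5]), np.float64(0.092))
('side',) (array([ 479.3, -155.3,  -17.3]), np.float64(0.129))
('side',) (array([ 478.6, -154.9,   43.1]), np.float64(0.168))
('top', 'side') (array([ 478. , -157.5,   -1.3]), np.float64(0.185))
('top', 'side') (array([ 477.9, -157.9,   -1.9]), np.float64(0.194))
('top', 'side') (array([ 478.5, -156.7,   83.1]), np.float64(0.301))
dock rect ((481.15069580078125, -155.7784881591797), (101.26898956298828, 149.28451538085938), 74.36803436279297)
(array([ 481.5, -155.5,  -15.8]), np.float64(0.04))
top 26.0 123.0
pocket top [np.float64(173.26830328676598), np.float64(267.30334473363865)] [[502.62975685 309.93917334  22.        ]] (array([502.8, 309.8,  12.3]), np.float64(0.07))
side 51.0 109.0
pocket side [np.float64(272.9076784507994), np.float64(335.12932522705097)] [[503.07038478 315.29734574  22.        ]] (array([503.9, 314.3,  12.5]), np.float64(0.196))
```

View pics/cl.png

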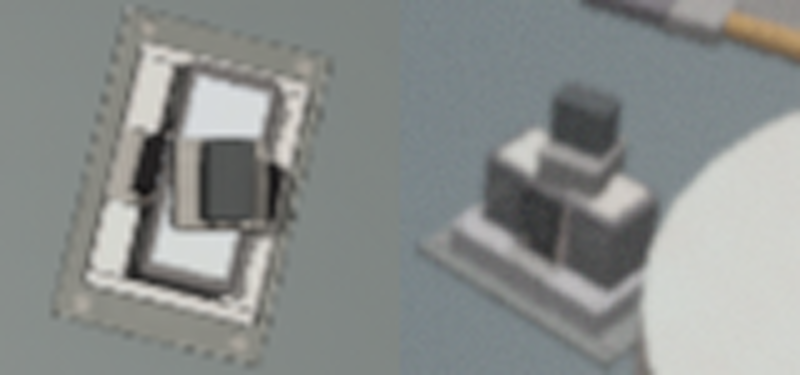

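The view agrees: bar grip top at full pixel ~(358,271), foot on the cassette, dock yaw about -16°, and the weight turned to about -2°. All sizes fit (dock 149x101). Going to grasp.

Run:
```python
from h import *
goto([478,-157,200],[180,0,-2])
move_l([478,-157,150]); 
im=get_image("side");cv2.imwrite("pics/ap.png",cv2.resize(im[130:260,280:440],(800,650))[:598,:,::-1])
move_l([478,-157,102],speed=60)
grip(10,40)
o=get_obs();print(o["t"],o["tcp_pos"],o["grip_width"],o["grip_force"],o["wrist_force"])
move_l([478,-157,160],speed=80)
o=get_obs();print(o["t"],o["tcp_pos"],o["ee_rot"],o["grip_width"],o["grip_force"],o["wrist_force"])
ims=np.hstack([get_image("top")[220:320,330:430],get_image("side")[130:230,310:410]])
cv2.imwrite("pics/held.png",cv2.resize(ims,(800,400),interpolation=cv2.INTER_CUBIC)[:,:,::-1])
```

```text
5.2917 [ 478.15393742 -156.88476826  102.17810149] 19.218696992797017 41.309823989868164 [-0.36962054  0.52871489  1.95618795]
6.1667 [ 477.50335399 -156.78607909  159.49895165] [-1.79975142e+02  5.63833175e-02 -2.00083307e+00] 19.258751288289837 40.59319853782654 [ 0.11544224  0.48861198 -3.35928474]
```

View pics/held.png

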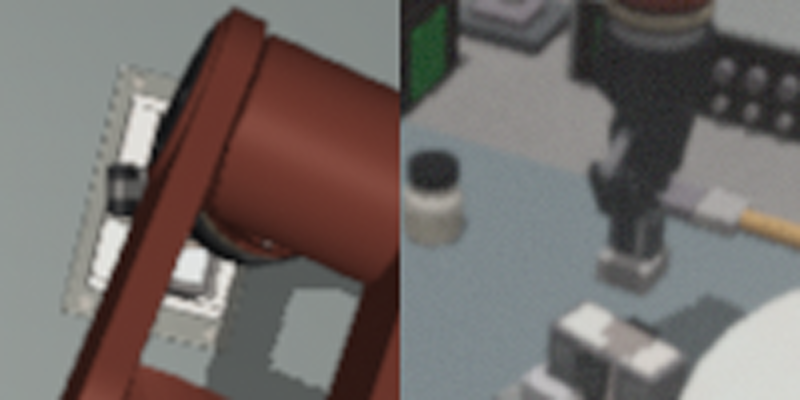

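The side half shows the weight upright in the fingers (foot at about crop (632,270)) with the cassette still seated. Next: carry it over the pocket and look from close.

Run:
```python
from h import *
goto([502.7,309.9,160],[180,0,12.4])
move_l([502.7,309.9,62],speed=120); wait(.3)
o=get_obs();print(o["t"],o["tcp_pos"],o["ee_rot"],o["wrist_force"])
s=get_image("side");t=get_image("top")
r=regions_of("square_weight","side")
for d in r[:2]:
    m=d["region"].astype(np.float32);print(d["score"],d["extent"])
p=o["tcp_pos"]
# predicted foot & mouth outlines
v=cv2.resize(s[270:370,210:340],(780,600),interpolation=cv2.INTER_CUBIC)[:,:,::-1].copy()
def dr(B,pp,z,col):
    u=((proj("side",place(B,*pp)+[0,0,z])-[210,270]+.5)*6).astype(int)
    for i in range(8):
        for j in range(i):
            if (np.abs(B[i]-B[j])>1e-6).sum()==1: cv2.line(v,u[i].tolist(),u[j].tolist(),col,1)
dr(box(40,40,0,22),(p[0],p[1],12.4),p[2]-26.2,(0,0,255))
dr(box(44,44,-.01,0),(502.7,309.9,12.4),22,(0,255,0))
dr(box(84,84,-18,0),(502.7,309.9,12.4),22,(0,255,255))
cv2.imwrite("pics/pre.png",v)
```

```text
9.2417 [503.17908242 310.19094749  62.79823748] [-1.79981680e+02 -7.83419033e-02  1.24040022e+01] [ 0.00442292  0.33108862 -3.32730145]
0.85 [274.3, 325.6, 23.4, 23.9]
```

View pics/pre.png

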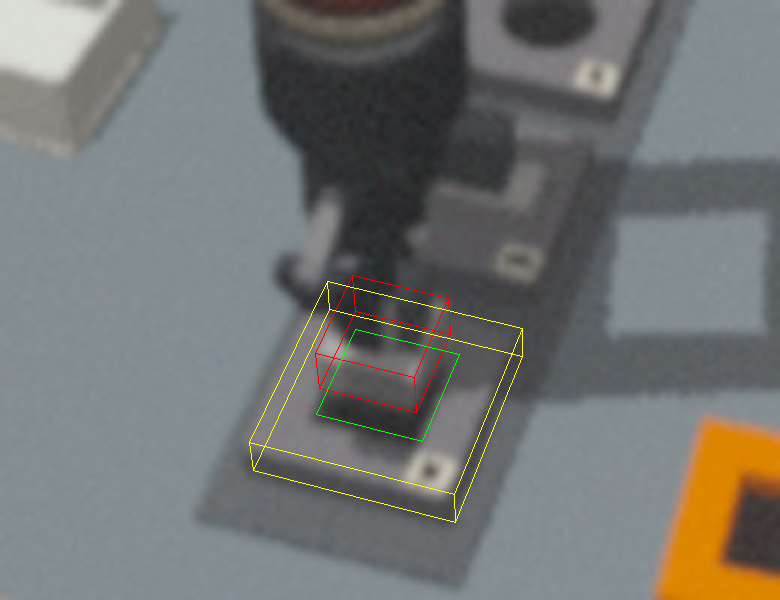

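The overlay looks a few pixels off from the actual foot and block, so I'll compare clean crops at higher contrast.

Run:
```python
from h import *
o=get_obs();p=o["tcp_pos"]
s=get_image("side");cv2.imwrite("pics/side1.png",s[:,:,::-1])
def tile(im,c,x0,y0,polys,w=50,h=50,S=8):
    v=cv2.resize(im[y0:y0+h,x0:x0+w],(w*S,h*S),interpolation=cv2.INTER_CUBIC)
    v=cv2.convertScaleAbs(v,alpha=1.5,beta=-20)
    for B,pp,z,col in polys:
        u=((proj(c,place(B,*pp)+[0,0,z])-[x0,y0]+.5)*S)
        cv2.polylines(v,[cv2.convexHull(u.astype(np.int32))],True,col,1)
    return v
s0=cv2.imread("pics/side0.png");t0=cv2.imread("pics/top0.png")
q=(502.7,309.9,12.4)
blk=[(box(84,84,-.1,0),q,22,(0,255,255)),(box(44,44,-.1,0),q,22,(0,255,0))]
s1=s[:,:,::-1].copy()
out=np.hstack([tile(t0,"top",148,242,blk),tile(s0,"side",248,310,blk,50,50)])
out=np.vstack([out[:300] if 0 else cv2.resize(out,(600,300)),cv2.resize(np.hstack([tile(s1,"side",248,310,[]),tile(s1,"side",248,310,[(box(40,40,0,.1),(p[0],p[1],12.4),p[2]-4.2,(0,0,255)),(box(40,40,0,.1),(p[0],p[1],12.4),p[2]-26.2,(0,0,255))])]),(600,300))])
cv2.imwrite("pics/cmp.png",out)
```

```text
(no output)
```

View pics/cmp.png

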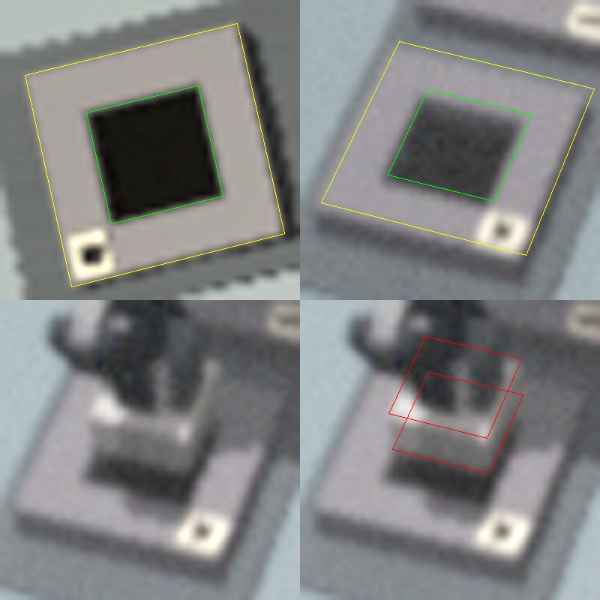

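The top fit is exact. In the side view, block and weight are both about 5 tile pixels below prediction, so relative alignment is within ~1 mm. Lowering with force watch.

Run:
```python
from h import *
x,y=502.7,309.9
for z in(52,49,47,45,43):
    move_l([x,y,z],speed=40)
    o=get_obs();print(o["t"],z,o["tcp_pos"].round(2),o["wrist_force"].round(2),o["moment"].round(3))
    if o["wrist_force"][2]>3: break
```

```text
9.8417 52 [502.09 309.58  51.17] [-0.12  0.83 -4.53] [-0.01  -0.001 -0.038]
10.0917 49 [502.53 309.84  48.78] [-0.78 -0.01 -3.37] [ 0.018  0.018 -0.041]
10.3417 47 [502.88 310.19  47.06] [ 0.52  0.48 -4.01] [ 0.208 -0.052  0.05 ]
10.5917 45 [502.79 310.19  44.95] [ 0.31  2.06 -3.4 ] [ 0.349 -0.054  0.061]
10.8417 43 [502.8  310.17  42.92] [-0.09  2.46 -3.26] [ 0.449 -0.093  0.075]
```

Entering the pocket with a slight side push in +y; I'll yield a little and continue down.

Run:
```python
from h import *
x,y=502.7,310.7
for z in(41,39,37.5,36.5,36):
    move_l([x,y,z],speed=30)
    o=get_obs();f=o["wrist_force"];print(o["t"],z,o["tcp_pos"].round(2),f.round(2),o["moment"].round(3))
    y+=np.clip(.2*f[1],-.5,.5); x+=np.clip(.2*f[0],-.5,.5)
    if f[2]>2: break
```

```text
11.0917 41 [502.68 310.37  40.73] [ 0.83  0.65 -4.9 ] [ 0.074 -0.204 -0.017]
11.3417 39 [502.69 310.51  38.72] [ 1.29 -0.06 -3.65] [-0.003 -0.039 -0.02 ]
11.5917 37.5 [502.75 310.62  37.21] [ 0.22  0.46 -3.89] [0.027 0.009 0.056]
11.8417 36.5 [503.05 310.88  36.42] [ 0.26 -0.63 -4.11] [ 0.021  0.016 -0.069]
12.0917 36 [503.24 310.9   36.25] [-0.77 -0.56 -0.94] [-0.039  0.205 -0.05 ]
```

Run:
```python
from h import *
p=get_obs()["tcp_pos"]
grip(50,40); wait(.3)
move_l([p[0],p[1],120],speed=100)
o=get_obs();print(o["t"],o["wrist_force"].round(2))
goto([490,60,200],[180,0,-15.8]); grip(85,40)
t=get_image("top");s=get_image("side");a=np.hstack([t[235:300,140:205],s[295:360,240:305]])
cv2.imwrite("pics/placed.png",cv2.resize(a,(800,400),interpolation=cv2.INTER_CUBIC)[:,:,::-1])
for c in("top","side"):
    r=regions_of("square_weight",c)
    if r: print(r[0]["score"],r[0]["extent"],fit({c:r[0]["region"].astype(np.float32)},[box(40,40,12,22),box(36,20,22,56)],10,[503,310.5,12.4]))
print(get_obs()["t"])
```

```text
13.7833 [ 0.54 -0.24  0.83]
0.86 [173.3, 268.1, 21.6, 18.5] (array([503.4, 308.4,  13.6]), np.float64(0.078))
0.78 [271.1, 332.2, 21.7, 24.8] (array([502.8, 312.8,  19.5]), np.float64(0.105))
15.45
```

View pics/placed.png

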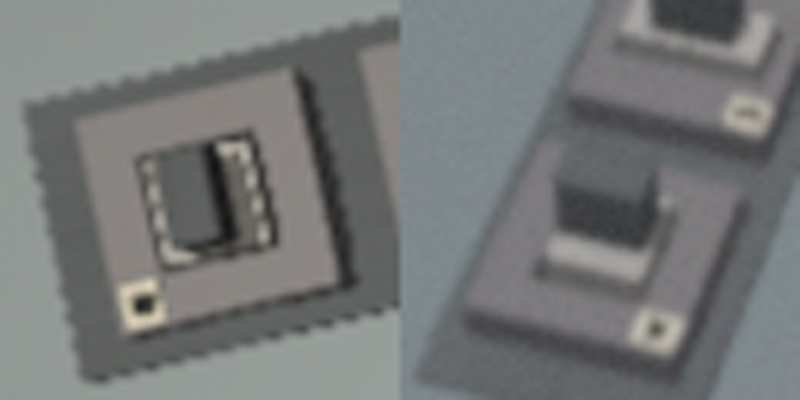

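The weight is seated square in the pocket (top crop (205,200), about 12 mm sunk). Re-measure the clear cassette, then pinch it.

Run:
```python
from h import *
get_image("top"); r=regions_of("cassette","top"); p=[481.5,-155.5,-15.8]
if r and r[0]["score"]>.5:
    f=fit({"top":r[0]["region"].astype(np.float32)},[box(100,44,28,70),box(26,64,38,68)],6,p);print(r[0]["score"],f)
    if np.hypot(*(f[0][:2]-p[:2]))<4: p[:2]=(np.array(p[:2])+f[0][:2])/2
print(p)
goto([p[0],p[1],140],[180,0,p[2]])
move_l([p[0],p[1],80],speed=120); move_l([p[0],p[1],42],speed=60)
o=get_obs();print(o["t"],o["tcp_pos"].round(2),o["wrist_force"].round(2))
grip(62,25)
o=get_obs();print(o["grip_width"],o["grip_force"],o["wrist_force"].round(2))
grip(40,60);wait(.3)
o=get_obs();print(o["t"],o["tcp_pos"].round(2),o["grip_width"],o["grip_force"],o["wrist_force"].round(2),o["moment"].round(2))
s=get_image("side");cv2.imwrite("pics/pinch.png",cv2.resize(s[150:270,290:430],(700,600))[:,:,::-1])
```

```text
0.88 (array([ 481.1, -154.7,  -14.3]), np.float64(0.071))
[np.float64(481.3), np.float64(-155.1), -15.8]
17.875 [ 481.39 -155.16   41.95] [-0.01  0.81 -0.52]
62.081066220691774 2.2654182091355324 [-0.02  2.18  2.52]
18.8417 [ 482.56 -154.5    45.04] 43.910542973280016 60.77865242958069 [-3.63  6.94 18.32] [ 1.02  0.71 -0.03]
```

Width is 43.9 rather than 50, with an upward push of 18 N, so I need a look.

View pics/pinch.png

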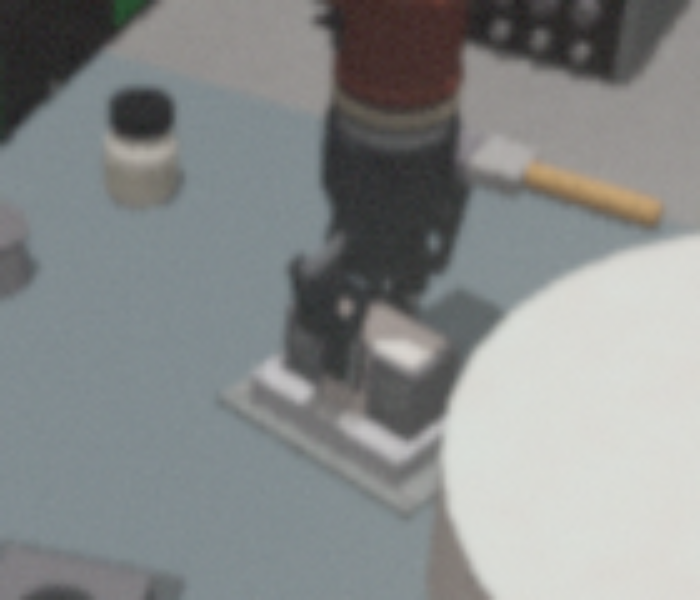

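The fingers sit on the pads. The upward push matches the pads swinging forward while stuck by friction. I'll relax the grip, take up that offset and lift gently, watching force.

Run:
```python
from h import *
def pr(s):
    o=get_obs();print(s,o["t"],o["tcp_pos"].round(2),round(o["grip_width"],2),round(o["grip_force"],1),o["wrist_force"].round(2),o["moment"].round(2));return o
grip(40,35);wait(.3);pr("relax")
x,y=481.3,-155.1
for z in(44,46,48,50,53,56):
    move_l([x,y,z],speed=30);o=pr(z)
    if o["wrist_force"][2]<-15: break
s=get_image("side");cv2.imwrite("pics/lift.png",cv2.resize(s[150:270,290:430],(700,600))[:,:,::-1])
```

```text
relax 19.4083 [ 482.55 -154.5    45.03] 44.32 60.8 [-3.91  6.71 18.61] [1.01 0.73 0.  ]
44 19.6583 [ 481.9  -155.16   45.09] 44.38 58.5 [-0.43  3.42  8.29] [0.41 0.25 0.02]
46 19.9083 [ 480.7  -155.05   45.21] 44.05 56.3 [ 0.74 -0.12 -1.39] [-0.08 -0.07 -0.07]
48 20.1583 [ 480.82 -155.03   47.56] 43.92 55.8 [ 0.79 -0.12 -2.66] [-0.06 -0.07 -0.02]
50 20.4083 [ 481.05 -155.     49.95] 44.23 55.8 [ 0.99  0.99 -3.22] [-0.04 -0.05  0.02]
53 20.6583 [ 481.39 -155.15   53.3 ] 43.91 55.8 [-0.16 -0.28 -2.9 ] [0.01 0.01 0.03]
56 20.9083 [ 481.41 -155.14   56.28] 43.92 55.8 [-0.25  0.17 -3.23] [ 0.03 -0.   -0.03]
```

The steady -3.2 N is the cassette's weight hanging free. Lift it all the way.

Run:
```python
from h import *
x,y=481.3,-155.1
move_l([x,y,100],speed=60);move_l([x,y,195],speed=80);wait(.7)
o=get_obs();print(o["t"],o["tcp_pos"].round(2),o["ee_rot"].round(2),round(o["grip_width"],2),round(o["grip_force"],1),o["wrist_force"].round(2),o["moment"].round(2))
s=get_image("side");t=get_image("top")
a=np.hstack([s[90:260,280:440],t[190:360,290:450]])
cv2.imwrite("pics/fin.png",cv2.resize(a,(800,425),interpolation=cv2.INTER_CUBIC)[:,:,::-1])
```

```text
23.8833 [ 481.35 -155.11  195.05] [-1.80e+02 -1.00e-02 -1.58e+01] 44.14 55.8 [-0.4  0.2 -3.5] [ 0.07 -0.01  0.01]
```

View pics/fin.png

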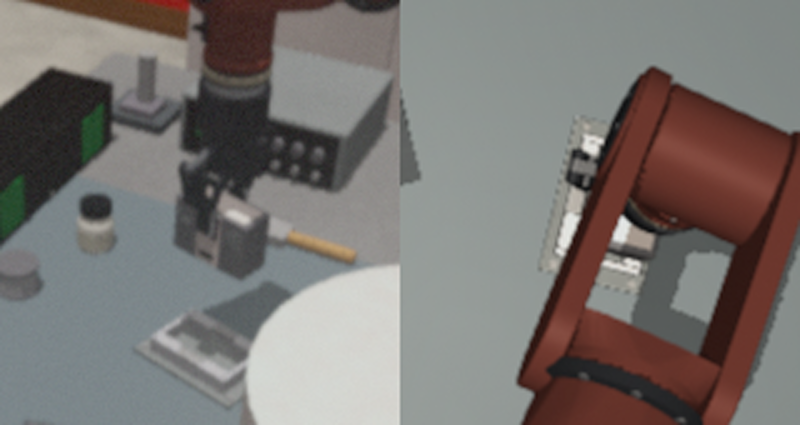

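The cassette hangs level in the fingers (side crop (220,230)), with the dock empty below at (200,350). Handing in.

```bash
python3 -c "
from station import *
wait(.3);print(sign_off())"
```

```text
the job is handed in; nothing more can be done
None
```

I handed the job in at about 24 s: the square weight stands released in the grey square pocket, and the arm is holding the cassette level and still, catches pinched, about 15 cm above its dock. The fingers read 44 mm rather than the expected 50 mm over the pinched pads, and the judge's verdict was not shown.

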